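Push the row of tube offcuts home and bolt it in

TASK

Four steel tube offcuts stand in a row, touching, in the channel on the bench: push the row from its rear end along the channel as one train, without opening gaps in it, until it is hard up against the end stop. Then push the cross bolt by its upright block all the way in across the channel behind the row, and leave both there. Use the fingertips only: lift nothing out of the channel and leave the other things on the bench where they are.

Things in the scene. Friction and masses are not known exactly. Their poses are not given: they have to be found in the camera images.
- rail: fixed grey-painted steel channel, 365 mm long, 68 mm wide. x points along it to the stop, y across it to the bolt side, z up. Origin on the bench, on the centre line, 150 mm before the stop's inner face; it runs from x = -195 to +165 mm, rear end open. Floor 8 mm above the bench, inner width 44 mm, side walls 12 mm thick, tops 20 mm above the bench
- stop_face (a point): centre line point on the inner face of the upright steel stop plate at the channel's end, 28 mm above the bench; offcut_a's front face rests here when the row is home. Plate 15 mm thick, 68 mm wide, top 55 mm above the bench
- guide_top (a point): top centre of the bolt's fixed guide block beside the channel, 42 mm above the bench: 38 mm along the channel, 18 mm across, at x = -22.5, y = 43 mm in the rail's frame. An 8 mm thick shelf lies under the bolt out to y = 128 mm
- offcut_a_mid (a point): foremost of the row, nearest the stop: offcut of square steel tube, 40 x 40 x 40 mm outside, 4 mm wall, about 0.18 kg, open ends towards the channel's sides, flat faces front and rear. Point: its centre, 28 mm above the bench. Home: centre 20 mm before the stop face (x = 130 mm in the rail's frame)
- offcut_b_mid (a point): second of the row: same offcut of square steel tube, 40 x 40 x 40 mm outside, 4 mm wall, about 0.18 kg, open ends towards the channel's sides, flat faces front and rear. Point: its centre, 28 mm above the bench. Home: x = 90 mm in the rail's frame
- offcut_c_mid (a point): third of the row: same offcut of square steel tube, 40 x 40 x 40 mm outside, 4 mm wall, about 0.18 kg, open ends towards the channel's sides, flat faces front and rear. Point: its centre, 28 mm above the bench. Home: x = 50 mm in the rail's frame
- offcut_d_mid (a point): rearmost, the one to push on: same offcut of square steel tube, 40 x 40 x 40 mm outside, 4 mm wall, about 0.18 kg, open ends towards the channel's sides, flat faces front and rear. Point: its centre, 28 mm above the bench. Home: x = 10 mm in the rail's frame; it starts 60 to 130 mm short of that. Sliding the whole row takes about 2 to 8 N
- bolt (a joint): cross bolt's slide, m: 0 = fully drawn out of the channel, 0.046 = fully in (its end stop). It starts drawn out (0 to 0.006). It takes about 2 N to slide and stays where it is left
- bolt_push (a point): centre of the outer face of the upright block on the bolt's outer end, 40 mm above the bench; push here along the rail's -y. Block 24 mm along the channel, 16 mm thick, 22 to 58 mm above the bench. Bolt: bar 12 x 12 mm, underside 22 mm up, at x = -22.5 mm, inner tip 88 mm from this face; clears the row by 6 mm once it is home, else strikes offcut_d
- tin: bystander: a closed tin, 56 mm in diameter and 75 mm tall, upright on the bench on the bolt side of the channel, near one of its ends. Origin at the centre of its underside
- stud: bystander: a steel stud, 82 mm tall, with a round foot of 48 mm diameter and a 36 mm nut on it, upright on the bench on the bolt side of the channel, near the other end. Origin at the centre of its underside
- square: bystander: an engineer's square lying on the bench beside the channel on the side away from the bolt: stock 18 x 80 x 16 mm along its y axis, centred on the origin (underside), blade reaching 109 mm along its x axis from the origin, 22 mm wide and offset 29 mm to y
Not all that is in view belongs to the job. What is shaped like the part that bears offcut_d_mid but turquoise is not meant.

How it is judged:
On the way, in this order (a step that is already met when the one before it is completed fails the run):
1. the whole row is up against the stop, the bolt still drawn out (x of offcut_a_mid in the frame of rail above 0.1265 m and x of offcut_b_mid in the frame of rail above 0.0865 m and x of offcut_c_mid in the frame of rail above 0.0465 m and x of offcut_d_mid in the frame of rail above 0.0065 m and y of offcut_a_mid in the frame of rail between -0.006 and 0.006 m and height (world z) of each of offcut_a_mid, offcut_b_mid, offcut_c_mid, offcut_d_mid below 0.032 m and angle between each of offcut_a_mid, offcut_b_mid, offcut_c_mid, offcut_d_mid's own z axis and vertical below 0.08 rad and y of offcut_b_mid in the frame of rail between -0.006 and 0.006 m and y of offcut_c_mid in the frame of rail between -0.006 and 0.006 m and y of offcut_d_mid in the frame of rail between -0.006 and 0.006 m and value of joint bolt below 0.015 m), for 0.2 s.
2. the bolt is pushed in behind the row (x of offcut_a_mid in the frame of rail above 0.1265 m and x of offcut_b_mid in the frame of rail above 0.0865 m and x of offcut_c_mid in the frame of rail above 0.0465 m and x of offcut_d_mid in the frame of rail above 0.0065 m and value of joint bolt above 0.042 m), for 0.2 s.
At the end, for the whole second after the job is handed in: all four offcuts lie flat in the channel in a row, each within 3.5 mm of its home place (the foremost touching the stop, each touching the next), at rest, and the cross bolt is in to within 4 mm of its full travel (all of step 2 and y of offcut_a_mid in the frame of rail between -0.006 and 0.006 m and height (world z) of each of offcut_a_mid, offcut_b_mid, offcut_c_mid, offcut_d_mid below 0.032 m and angle between each of offcut_a_mid, offcut_b_mid, offcut_c_mid, offcut_d_mid's own z axis and vertical below 0.08 rad and y of offcut_b_mid in the frame of rail between -0.006 and 0.006 m and y of offcut_c_mid in the frame of rail between -0.006 and 0.006 m and y of offcut_d_mid in the frame of rail between -0.006 and 0.006 m and linear speed of each of offcut_a, offcut_b, offcut_c, offcut_d below 0.01 m/s).
It fails at once if an offcut is lifted off the channel floor by more than 12 mm (height (world z) of any of offcut_a_mid, offcut_b_mid, offcut_c_mid, offcut_d_mid above 0.04 m).
It fails at once if the row opens: a gap of more than 10 mm between neighbours (distance between offcut_a_mid and offcut_b_mid above 0.05 m or distance between offcut_b_mid and offcut_c_mid above 0.05 m or distance between offcut_c_mid and offcut_d_mid above 0.05 m).
It fails at once if the tin, the stud or the square is moved by more than 15 mm (distance of any of tin, stud, square from where it was at the start of the episode above 0.015 m).
It also fails if it takes over 42 s, if anything falls off the work surface, if the arm or the gripper's body presses on something with over 40 N, if the wrist force passes 120 N, or if a joint passes its speed limit or range.

ROBOT

A 6-joint arm with a two-finger parallel gripper is mounted at the origin on the work surface. World frame = base frame: x ahead of the robot, y to its left, z up, the work surface at z = 0. Lengths are in m, angles in rad, forces in N, time in s.
With the tool pointing down it reaches from about 0.3 to 0.75 m from the base axis. Payload 8.5 kg.
Tool frame: the origin (TCP) lies midway between the tips of the shut fingers; the grasp point (between the pads) lies 19 mm behind it; z points along the fingers, x is the direction in which the jaws open and shut, and the axes are right-handed (so a half turn about z gives the same grasp; the last joint's range is limited). The gripper opens to 85 mm and grips with 20 to 120 N. Pads are 22 mm wide; open, the fingers measure 114 mm over their backs; the gripper's body (76 mm by 85 mm) begins 54 mm behind the grasp point. The pads swing forward as they close: fully open they stand 13 mm farther back than shut.
Start: joints at [0.885, 0.381, 1.297, -0, 1.464, -0.215], TCP at [0.249, 0.49, 0.231] pointing down, gripper open.
Joint ranges: [-3.11, 3.11], [-0.89, 2.33], [0.22, 2.48], [-1.42, 4.56], [0.17, 2.85], [-2.88, 2.88]. Speed limits (rad/s): [2.39, 2.39, 3.14, 3.14, 3.14, 3.14].

INTERFACE

Orientations are given as a unit quaternion [x, y, z, w].
In Python, from workcell import sense, capture, get_calibration, close_job gives the robot as it stands. The module is installed in compiled form; this text tells all that it offers.
- The arm moves only by the tool servo_tool, never from a script. Its argument "rows" is a list of rows, each a list of 7 numbers: the turn, a rotation vector about the tool's x, y, z in degrees, then the shift along the tool's x, y, z in cm, then the opening, from 0 (shut) to 1 (fully open). A call has 1 to 20 rows; each row is the pose to reach, as a shift and turn from the pose commanded when the call began, along the tool's axes at that moment; what a row does not reach only later rows make up. A row lasts 1/12 s, in which the tool goes at most 41.7 mm and 7.16 degrees, less where a joint would pass 70% of its speed; a pose out of reach is approached as far as the arm can. A call with a gripper value outside its range is refused whole. The fingers move at their own pace and stop on an object; "newtons" is the grip in N (left out, the last holds). Time passes only in rows, so rows that repeat a pose let the fingers close. It gives the time, the measured TCP pose, the force and the opening at its end, in the units of the state.
- sense(): the state, without advancing time (a new reading comes with each control period).
- capture(name): name is "scene" or "top" or "wrist"; returns (picture, depth): 420x560x3 uint8, red, green, blue; 420x560 float32, m along the optical axis (not along the pixel's ray), 0 where there is no reading.
- get_calibration(name): a dict with "K" (3x3 intrinsics, pixels), "R" (3x3) and "t" (3): a world point X has camera coordinates R X + t. Camera axes: x right, y down, z forward; pixel columns grow to the right and rows downward; lengths in m; the calibration is good to about 2 mm. A picture is of the moment at which its call begins: read the wrist's pose just before it. get_calibration takes no time and is no camera call; for the wrist camera it gives the pose at the moment of the call.
- close_job(): hands the job in, once; it reports no verdict.
The state is a dict: "time_s": time; "joint_positions": joint angles; "dq": joint speeds; "joint_efforts": joint torques, N m; "tool_pos": TCP position; "tool_rot": TCP orientation; "contact_force": force on the tool from outside, world axes, zero at the start; "moment": the same for the moment, N m; "grip_width": finger opening in m.
Only numpy, scipy, OpenCV 4.12 (cv2) and the standard library are available. Lean on these libraries where they do the work, as an engineer would, in place of code of your own. Each camera call takes 0.05 s, during which the arm holds its last target.

## Working session

There is one attempt and no reset: what is moved stays moved. The work goes in short steps, Python scripts to look and compute and a tool call to move; the robot and the scene stay as the last step left them, time stands still between calls to the robot, and variables do not carry over. Pictures are saved under pics/ and viewed, and the job is handed in when it is done.

Besides the shell and the picture viewer there is one more tool, called after "Call:" as name(argument=value, ...) on one line, values as JSON. servo_tool: Moves the arm, as the interface text tells. Its arguments: {"type":"object","properties":{"rows":{"type":"array","items":{"type":"array","items":{"type":"number"}}},"newtons":{"type":"number"}},"required":["rows"]}

```bash
mkdir -p pics; python3 - <<'E'
from workcell import *
import cv2,numpy as np
s=sense();print(s)
for n in("scene","top"):
    c=get_calibration(n);p,d=capture(n)
    np.savez(f"{n}.npz",p=p,d=d,**{k:np.array(c[k]) for k in "KRt"})
    cv2.imwrite(f"pics/{n}0.png",p[:,:,::-1]);print(n,c)
E
```

```text
{'time_s': 0.0, 'joint_positions': array([ 8.84722380e-01,  3.81232723e-01,  1.29827826e+00, -3.47183111e-05,
        1.46360235e+00, -2.15276188e-01]), 'dq': array([ 0.00140939, -0.00084948, -0.00048465,  0.0010464 , -0.00125683,
       -0.00246544]), 'joint_efforts': array([-2.21018372e-04, -4.48459840e+01, -2.31281930e+01, -1.69275386e-04,
        4.70002124e-03, -2.88845385e-06]), 'tool_pos': array([0.24928307, 0.48992747, 0.23068616]), 'tool_rot': array([ 8.52523672e-01,  5.22688062e-01, -7.12472958e-04,  2.66077890e-04]), 'contact_force': array([-0.02790829, -0.22398972,  0.36305685]), 'moment': array([ 0.0134498 , -0.00447258,  0.02501988]), 'grip_width': 0.08538459745428166}
scene {'K': array([[388.74492717,   0.        , 279.69063275],
       [  0.        , 388.74492717, 206.87582062],
       [  0.        ,   0.        ,   1.        ]]), 'R': array([[-0.10396936,  0.99439398,  0.01926089],
       [ 0.56130403,  0.07465244, -0.82423589],
       [-0.82105308, -0.07488406, -0.56591891]]), 't': array([-0.00450446, -0.27633502,  1.12846432])}
top {'K': array([[405.75577128,   0.        , 278.08520917],
       [  0.        , 405.75577128, 209.10959291],
       [  0.        ,   0.        ,   1.        ]]), 'R': array([[-0.0069576 , -0.99993819,  0.0086718 ],
       [-0.99872063,  0.00651424, -0.05014641],
       [ 0.05008682, -0.00900961, -0.99870423]]), 't': array([0.05327627, 0.53399895, 0.86706391])}
```

View pics/scene0.png

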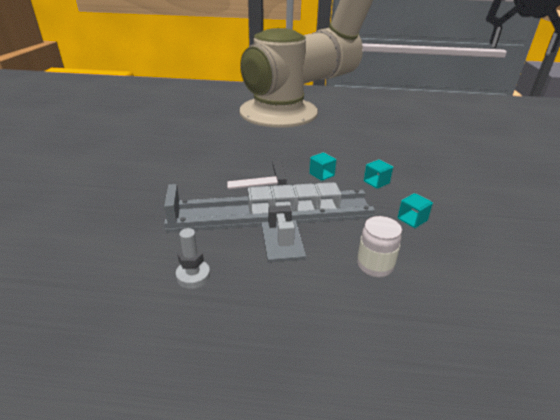

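View pics/top0.png

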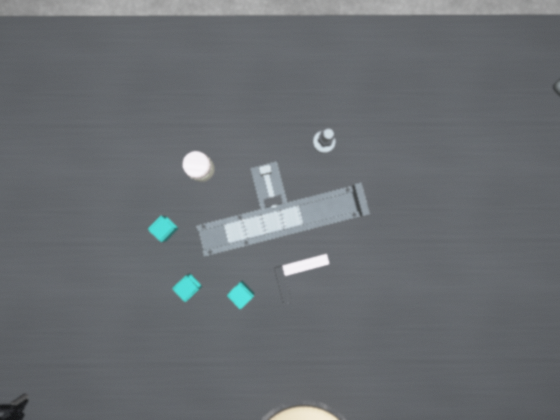

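The row is seen in the top view at about (225–300, 207–240). The stop is at about (360,200), the bolt at (267,172), the tin at (197,165) and the stud at (325,140). The turquoise cubes are decoys. I'll enlarge the rail area.

```bash
python3 - <<'E'
import cv2,numpy as np
p=np.load("top.npz")["p"]
c=p[120:270,185:385]
cv2.imwrite("pics/topc.png",cv2.resize(c,None,fx=4,fy=4,interpolation=cv2.INTER_CUBIC)[:,:,::-1])
E
```

```text
(no output)
```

View pics/topc.png

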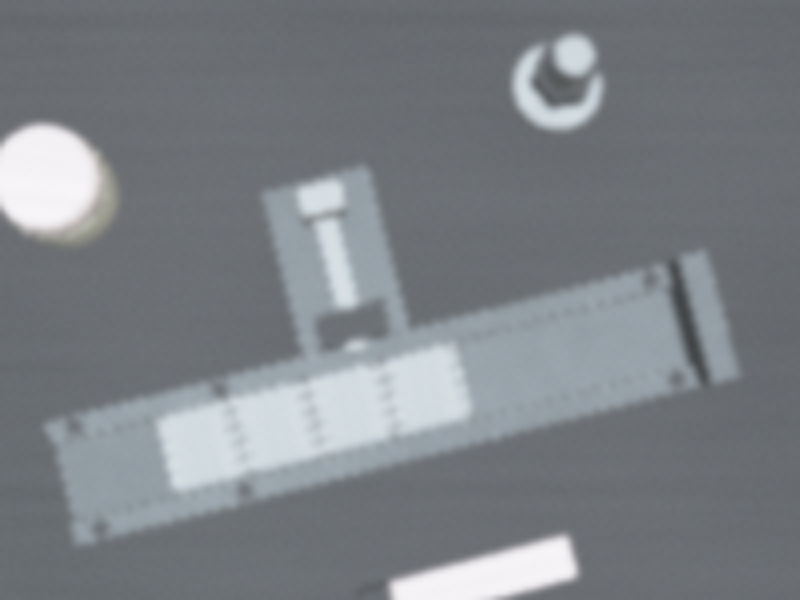

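```bash
cat > h.py <<'E'
import numpy as np
def ray(cal,u,v,z):
    K,R,t=cal["K"],cal["R"],cal["t"]
    d=R.T@np.linalg.inv(K)@np.array([u,v,1.]);o=-R.T@t
    return o+d*(z-o[2])/d[2]
E
python3 - <<'E'
import numpy as np
from h import *
from scipy.optimize import least_squares
T=np.load("top.npz");T={k:T[k] for k in T}
f=lambda x,y,z:ray(T,x/4+185-.375,y/4+120-.375,z)
pts=[((45,425),(-195,34),.020),((77,545),(-195,-34),.020),((708,250),(165,34),.055),((740,375),(165,-34),.055)]
W=np.array([f(*p,z)[:2] for p,_,z in pts]);L=np.array([l for _,l,_ in pts])/1000
def tr(q,l): c,s=np.cos(q[2]),np.sin(q[2]);return l@np.array([[c,s],[-s,c]])+q[:2]
r=least_squares(lambda q:(tr(q,L)-W).ravel(),[.5,0,-1.5])
q=r.x;print(q,np.degrees(q[2]),(r.fun.reshape(-1,2)*1000).round(1))
np.save("rail.npy",q)
c,s=np.cos(q[2]),np.sin(q[2])
inv=lambda w:((w[:2]-q[:2])@np.array([[c,-s],[s,c]])*1000).round(1)
for n,u,z in [("row rear L",(158,418),.048),("row rear R",(177,491),.048),("row front L",(458,344),.048),("row front R",(470,415),.048),("block outL",(296,186),.058),("block outR",(342,178),.058),("guide",(353,318),.042),("tin top",(48,178),.075),("stud foot",(558,86),.005),("stud top",(575,54),.082),("stock1",(388,582),.016),("stop inner top",(680,258),.055),("stop in",(710,384),.055)]:
    w=f(*u,z);print(n,w.round(3),inv(w))
# depth based heights
d=T["d"]
K,R,t=T["K"],T["R"],T["t"]
vv,uu=np.mgrid[:420,:560]
P=(np.stack([(uu-K[0,2])/K[0,0]*d,(vv-K[1,2])/K[1,1]*d,d],-1)-t)@R
for u in [(210,455),(430,385),(320,195),(340,265),(355,320),(48,178),(400,450),(725,310),(575,54)]:
    a,b=int(u[0]/4+185),int(u[1]/4+120);print(u,P[b,a].round(3))
for v in (np.array([q[0],q[1]]),tr(q,np.array([-.195,0])),tr(q,np.array([-.12,0])),tr(q,np.array([-.01,0])),tr(q,np.array([-.0225,.14]))):print(v.round(3))
E
```

```text
[ 0.51453945  0.02848893 -1.32486194] -75.90899743404675 [[ 0.9 -0.4]
 [-0.9  0.3]
 [ 0.5  0.6]
 [-0.4 -0.5]]
row rear L [0.502 0.162 0.048] [-132.8   20.5]
row rear R [0.464 0.152 0.048] [-132.5  -18.6]
row front L [0.54  0.006 0.048] [27.8 18.8]
row front R [0.503 0.    0.048] [ 24.5 -18.5]
block outL [0.621 0.09  0.058] [-33.4 118.6]
block outR [0.625 0.066 0.058] [ -9.3 116.7]
guide [0.554 0.061 0.042] [-21.7  46.1]
tin top [0.624 0.215 0.075] [-153.9  151. ]
stud foot [ 0.685 -0.053  0.005] [120.6 145. ]
stud top [ 0.684 -0.052  0.082] [119.7 144.6]
stock1 [0.414 0.043 0.016] [-38.6 -94.3]
stop inner top [ 0.583 -0.109  0.055] [150.3  33. ]
stop in [ 0.518 -0.124  0.055] [148.3 -34.1]
(210, 455) [0.483 0.136 0.046]
(430, 385) [0.518 0.021 0.048]
(320, 195) [0.617 0.077 0.059]
(340, 265) [0.583 0.067 0.033]
(355, 320) [0.552 0.06  0.039]
(48, 178) [0.624 0.214 0.074]
(400, 450) [0.485 0.035 0.022]
(725, 310) [ 0.561 -0.145 -0.002]
(575, 54) [ 0.684 -0.051  0.084]
[0.515 0.028]
[0.467 0.218]
[0.485 0.145]
[0.512 0.038]
[0.645 0.084]
```

The fit residuals are under 1 mm and the row and guide positions agree with the given sizes. The row's rear face is at x ≈ -133 mm in the rail frame. Next I'll move above the channel behind the row, with tool y along rail x and tool x along rail y, and shut the fingers.

Call:
servo_tool(rows=[[0,0,25,-8.3,16.9,5,0],[0,0,48.9,-16.7,33.7,10,0],[0,0,48.9,-16.7,33.7,10,0],[0,0,48.9,-16.7,33.7,10,0],[0,0,48.9,-16.7,33.7,10,0],[0,0,48.9,-16.7,33.7,10,0],[0,0,48.9,-16.7,33.7,10,0],[0,0,48.9,-16.7,33.7,10,0],[0,0,48.9,-16.7,33.7,10,0],[0,0,48.9,-16.7,33.7,10,0],[0,0,48.9,-16.7,33.7,10,0],[0,0,48.9,-16.7,33.7,10,0],[0,0,48.9,-16.7,33.7,10,0],[0,0,48.9,-16.7,33.7,10,0],[0,0,48.9,-16.7,33.7,10,0]], newtons=40)

```text
time_s: 1.35
tool_pos: [0.4734, 0.1896, 0.1318]
tool_rot: [0.992, 0.124, 0.0, -0.0]
contact_force: [0.6, 0.1, -0.7]
grip_width: -0.0001
```

```bash
cat >> h.py <<'E'
def state():
    from workcell import sense
    from scipy.spatial.transform import Rotation as Ro
    s=sense();q=np.load("rail.npy");c,n=np.cos(q[2]),np.sin(q[2])
    M=np.array([[c,-n,0],[n,c,0],[0,0,1]])
    p=(s["tool_pos"]-[q[0],q[1],0])@M*1000
    A=M.T@Ro.from_quat(s["tool_rot"]).as_matrix()
    print("t",round(s["time_s"],2),"rail pos mm",p.round(1),"F rail",(s["contact_force"]@M).round(1),"grip",round(s["grip_width"],4));print("axes",A.round(3).tolist())
E
python3 - <<'E'
from h import *;state()
from workcell import *;import cv2
for n in("wrist","scene"):
    p,d=capture(n);cv2.imwrite(f"pics/{n}1.png",p[:,:,::-1])
E
```

```text
t 1.35 rail pos mm [-166.3   -0.6  131.8] F rail [ 0.1  0.6 -0.7] grip -0.0001
axes [[-0.003, 1.0, -0.0], [1.0, 0.003, 0.001], [0.001, -0.0, -1.0]]
```

View pics/wrist1.png

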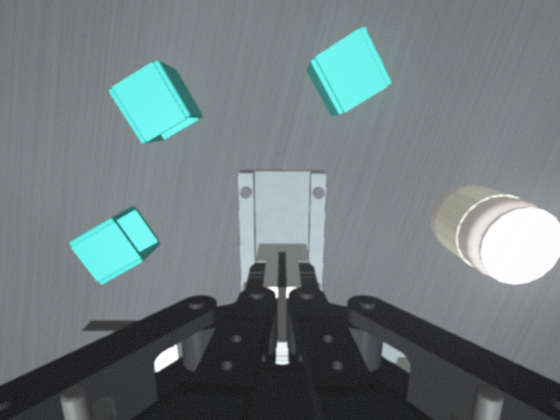

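View pics/scene1.png

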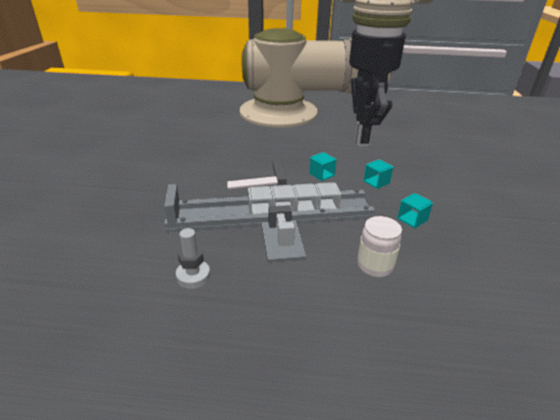

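The wrist view shows the shut fingers (column ~282) centred over the channel (columns 253–310), behind the row. I'll descend to about 22 mm.

Call:
servo_tool(rows=[[0,0,0,0,0,3,0],[0,0,0,0,0,6,0],[0,0,0,0,0,8,0],[0,0,0,0.05,0,9.5,0],[0,0,0,0.05,0,10.5,0],[0,0,0,0.05,0,11,0],[0,0,0,0.05,0,11,0],[0,0,0,0.05,0,11,0]])

```text
time_s: 2.12
tool_pos: [0.4747, 0.1888, 0.0217]
tool_rot: [0.992, 0.123, 0.0, 0.0]
contact_force: [0.4, 0.4, 0.8]
grip_width: 0.0002
```

```bash
python3 -c "
from h import *;state()"
```

```text
t 2.12 rail pos mm [-165.2    0.4   21.7] F rail [-0.3  0.4  0.8] grip 0.0002
axes [[-0.001, 1.0, 0.0], [1.0, 0.001, 0.0], [0.0, 0.0, -1.0]]
```

Call:
servo_tool(rows=[[0,0,0,0,0.3,0,0],[0,0,0,0,0.6,0,0],[0,0,0,0,0.9,0,0],[0,0,0,0,1.1,0,0],[0,0,0,0,1.2,0,0],[0,0,0,0,1.3,0,0],[0,0,0,0,1.4,0,0],[0,0,0,0,1.5,0,0],[0,0,0,0,1.6,0,0],[0,0,0,0,1.7,0,0],[0,0,0,0,1.8,0,0],[0,0,0,0,1.9,0,0],[0,0,0,0,2.0,0,0],[0,0,0,0,2.1,0,0],[0,0,0,0,2.2,0,0],[0,0,0,0,2.3,0,0],[0,0,0,0,2.4,0,0],[0,0,0,0,2.5,0,0]])

```text
time_s: 3.62
tool_pos: [0.4806, 0.1644, 0.0213]
tool_rot: [0.992, 0.123, -0.0, -0.0]
contact_force: [-0.7, 4.9, 0.6]
grip_width: 0.0002
```

```bash
python3 -c "
from h import *;state()"
```

```text
t 3.62 rail pos mm [-1.401e+02  1.000e-01  2.130e+01] F rail [-5.   0.5  0.6] grip 0.0002
axes [[-0.001, 1.0, -0.0], [1.0, 0.001, -0.0], [-0.0, -0.0, -1.0]]
```

In contact at 5 N, as expected for the row. I'll push on smoothly.

Call:
servo_tool(rows=[[0,0,0,0,0.1,0,0],[0,0,0,0,0.25,0,0],[0,0,0,0,0.45,0,0],[0,0,0,0,0.7,0,0],[0,0,0,0,1.0,0,0],[0,0,0,0,1.3,0,0],[0,0,0,0,1.6,0,0],[0,0,0,0,1.9,0,0],[0,0,0,0,2.2,0,0],[0,0,0,0,2.5,0,0],[0,0,0,0,2.8,0,0],[0,0,0,0,3.1,0,0],[0,0,0,0,3.4,0,0],[0,0,0,0,3.7,0,0],[0,0,0,0,4.0,0,0],[0,0,0,0,4.3,0,0],[0,0,0,0,4.6,0,0],[0,0,0,0,4.8,0,0],[0,0,0,0,4.95,0,0],[0,0,0,0,5.0,0,0]])

```text
time_s: 5.28
tool_pos: [0.4929, 0.1156, 0.0213]
tool_rot: [0.992, 0.123, -0.0, 0.0]
contact_force: [0.1, 4.8, 0.4]
grip_width: 0.0
```

```bash
python3 - <<'E'
from h import *;state()
from workcell import *;import cv2
p,d=capture("scene");cv2.imwrite("pics/scene2.png",cv2.resize(p[150:290,140:400],None,fx=3,fy=3,interpolation=2)[:,:,::-1])
E
```

```text
t 5.28 rail pos mm [-89.8   0.2  21.3] F rail [-4.7  1.3  0.4] grip 0.0
axes [[-0.0, 1.0, 0.0], [1.0, 0.0, -0.0], [-0.0, 0.0, -1.0]]
```

View pics/scene2.png

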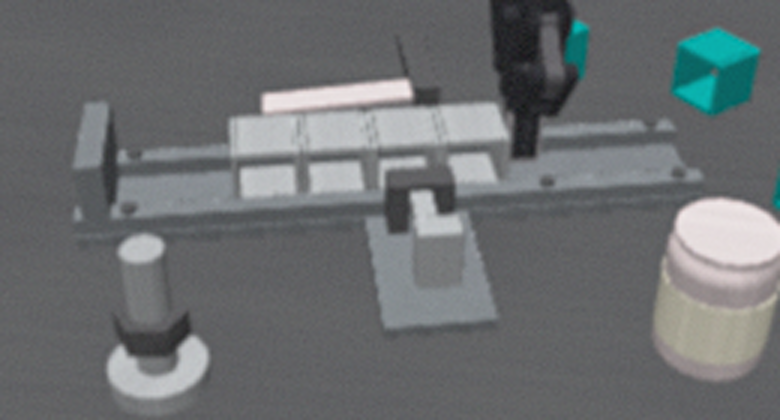

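The four offcuts are closed up at (230–510, 105–200) in the crop, with the finger behind them, upright. I'll continue.

Call:
servo_tool(rows=[[0,0,0,0,0.1,0,0],[0,0,0,0,0.25,0,0],[0,0,0,0,0.45,0,0],[0,0,0,0,0.7,0,0],[0,0,0,0,1.0,0,0],[0,0,0,0,1.3,0,0],[0,0,0,0,1.6,0,0],[0,0,0,0,1.9,0,0],[0,0,0,0,2.2,0,0],[0,0,0,0,2.5,0,0],[0,0,0,0,2.8,0,0],[0,0,0,0,3.1,0,0],[0,0,0,0,3.4,0,0],[0,0,0,0,3.7,0,0],[0,0,0,0,4.0,0,0],[0,0,0,0,4.3,0,0],[0,0,0,0,4.6,0,0],[0,0,0,0,4.8,0,0],[0,0,0,0,4.95,0,0],[0,0,0,0,5.0,0,0]])

```text
time_s: 7.0
tool_pos: [0.5051, 0.0671, 0.0213]
tool_rot: [0.992, 0.123, 0.0, 0.0]
contact_force: [-1.2, 5.7, 1.0]
grip_width: 0.0002
```

Call:
servo_tool(rows=[[0,0,0,0,0.1,0,0],[0,0,0,0,0.25,0,0],[0,0,0,0,0.4,0,0],[0,0,0,0,0.55,0,0],[0,0,0,0,0.7,0,0],[0,0,0,0,0.85,0,0],[0,0,0,0,1.0,0,0],[0,0,0,0,1.1,0,0],[0,0,0,0,1.2,0,0],[0,0,0,0,1.3,0,0],[0,0,0,0,1.35,0,0],[0,0,0,0,1.4,0,0],[0,0,0,0,1.4,0,0]])

```text
time_s: 8.08
tool_pos: [0.5085, 0.0537, 0.0213]
tool_rot: [0.992, 0.123, -0.0, 0.0]
contact_force: [-0.8, 4.5, -0.6]
grip_width: 0.0003
```

```bash
python3 - <<'E'
from h import *;state()
from workcell import *;import cv2
p,d=capture("scene");cv2.imwrite("pics/scene3.png",cv2.resize(p[150:290,140:400],None,fx=3,fy=3,interpolation=2)[:,:,::-1])
E
```

```text
t 8.08 rail pos mm [-25.9   0.3  21.3] F rail [-4.5  0.4 -0.6] grip 0.0003
axes [[-0.001, 1.0, 0.0], [1.0, 0.001, -0.0], [-0.0, 0.0, -1.0]]
```

View pics/scene3.png

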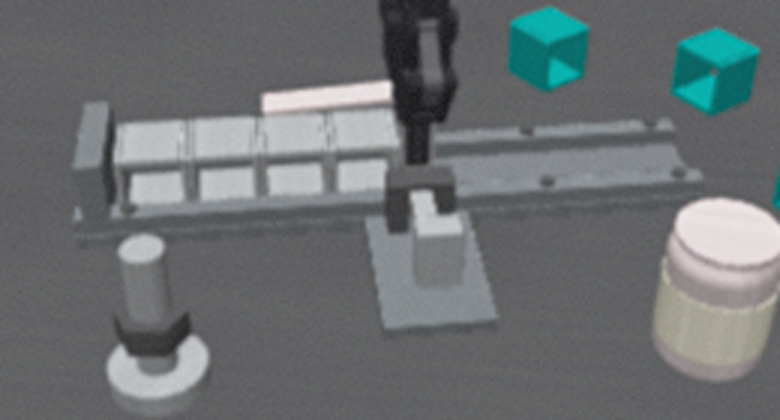

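Almost home. I'll advance slowly and watch the force.

Call:
servo_tool(rows=[[0,0,0,0,0.08,0,0],[0,0,0,0,0.16,0,0],[0,0,0,0,0.24,0,0],[0,0,0,0,0.32,0,0],[0,0,0,0,0.4,0,0],[0,0,0,0,0.4,0,0]])

```text
time_s: 8.63
tool_pos: [0.5095, 0.0497, 0.0213]
tool_rot: [0.992, 0.123, 0.0, 0.0]
contact_force: [-1.7, 3.4, -0.4]
grip_width: -0.0002
```

Call:
servo_tool(rows=[[0,0,0,0,0.06,0,0],[0,0,0,0,0.12,0,0],[0,0,0,0,0.18,0,0],[0,0,0,0,0.18,0,0]])

```text
time_s: 8.97
tool_pos: [0.5095, 0.0495, 0.0213]
tool_rot: [0.992, 0.123, -0.0, -0.001]
contact_force: [-1.4, 13.7, 1.2]
grip_width: 0.0002
```

The tool has stopped and the force has risen, so the row is on the stop. I'll press a bit more and hold briefly.

Call:
servo_tool(rows=[[0,0,0,0,0.05,0,0],[0,0,0,0,0.1,0,0],[0,0,0,0,0.1,0,0],[0,0,0,0,0.1,0,0],[0,0,0,0,0.1,0,0]])

```text
time_s: 9.38
tool_pos: [0.5094, 0.0495, 0.0214]
tool_rot: [0.992, 0.123, -0.0, -0.002]
contact_force: [-2.2, 19.6, 2.0]
grip_width: 0.0001
```

```bash
python3 - <<'E'
from h import *;state()
E
```

```text
t 9.38 rail pos mm [-21.6   0.1  21.4] F rail [-19.5   2.7   2. ] grip 0.0001
axes [[-0.0, 1.0, -0.004], [1.0, 0.0, -0.0], [-0.0, -0.004, -1.0]]
```

Home: TCP x of -21.6 agrees with the predicted -21. I'll back off, lift, and go over to the outside of the bolt block.

Call:
servo_tool(rows=[[0,0,0,0,-0.5,0,0],[0,0,0,0,-1.2,0,0],[0,0,0,0,-2,0,0],[0,0,0,0,-2,-2,0],[0,0,0,0,-2,-5,0],[0,0,0,0,-2,-8,0],[0,0,0,0,-2,-10,0],[0,0,0,3,-2,-10,0],[0,0,0,6,-1.5,-10,0],[0,0,0,9,-1,-10,0],[0,0,0,12,-0.5,-10,0],[0,0,0,14,-0.4,-10,0],[0,0,0,15,-0.4,-10,0],[0,0,0,15,-0.4,-10,0],[0,0,0,15,-0.4,-10,0]])

```text
time_s: 10.63
tool_pos: [0.6543, 0.0878, 0.1208]
tool_rot: [0.992, 0.123, -0.0, 0.0]
contact_force: [0.2, 0.2, 1.1]
grip_width: -0.0001
```

```bash
python3 - <<'E'
from h import *;state()
from workcell import *;import cv2,numpy as np
for n in("scene","top"):
    p,d=capture(n)
    c=p[150:290,140:400] if n=="scene" else p[120:270,185:385]
    cv2.imwrite(f"pics/{n}4.png",cv2.resize(c,None,fx=3 if n=="scene" else 4,fy=3 if n=="scene" else 4,interpolation=2)[:,:,::-1])
E
```

```text
t 10.63 rail pos mm [-23.5 150.  120.8] F rail [-0.2  0.3  1.1] grip -0.0001
axes [[-0.001, 1.0, 0.0], [1.0, 0.001, -0.001], [-0.001, 0.0, -1.0]]
```

View pics/scene4.png

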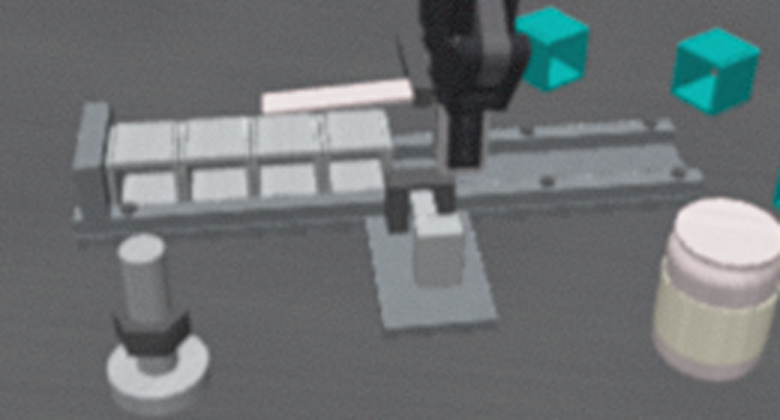

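View pics/top4.png

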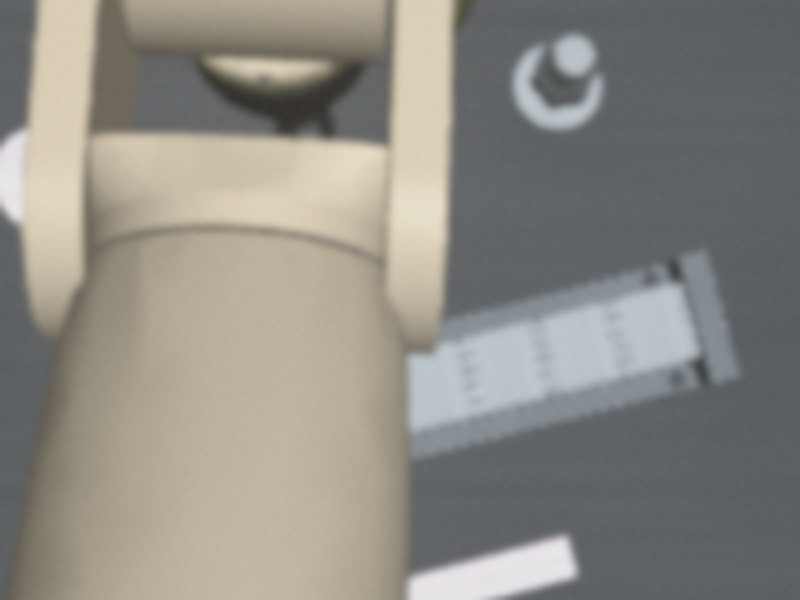

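The row is closed up and against the stop (stop edge ~(700,355) in the top crop). The bolt is still drawn out. I'll lower the fingers outside the block, with 18 mm of clearance.

Call:
servo_tool(rows=[[0,0,0,0,0.1,-0.0,0],[0,0,0,0,0.1,2.5,0],[0,0,0,0,0.1,5,0],[0,0,0,0,0.1,7,0],[0,0,0,0,0.1,8.2,0],[0,0,0,0,0.1,8.8,0],[0,0,0,0,0.1,8.8,0]])

```text
time_s: 11.32
tool_pos: [0.6544, 0.0866, 0.0327]
tool_rot: [0.992, 0.123, -0.001, -0.0]
contact_force: [0.1, -0.4, 0.3]
grip_width: -0.0
```

```bash
python3 - <<'E'
from h import *;state()
from workcell import *;import cv2,numpy as np
p,d=capture("scene");cv2.imwrite("pics/scene5.png",cv2.resize(p[150:290,140:400],None,fx=3,fy=3,interpolation=2)[:,:,::-1])
E
```

```text
t 11.32 rail pos mm [-22.3 149.8  32.7] F rail [ 0.4 -0.   0.3] grip -0.0
axes [[-0.0, 1.0, -0.0], [1.0, 0.0, -0.001], [-0.001, -0.0, -1.0]]
```

View pics/scene5.png

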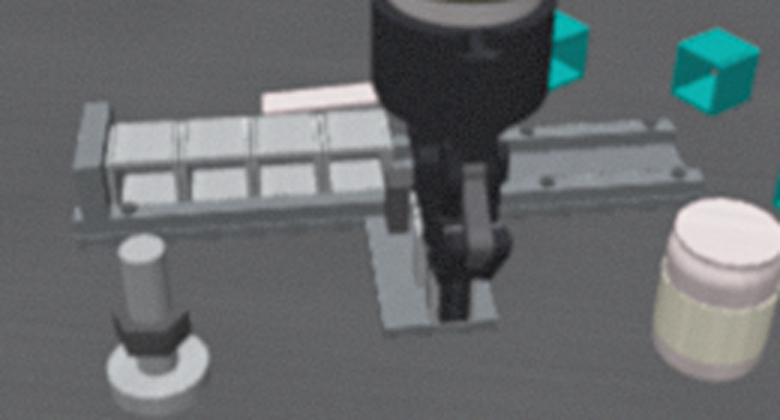

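Call:
servo_tool(rows=[[0,0,0,-0.4,0,0,0],[0,0,0,-0.8,0,0,0],[0,0,0,-1.2,0,0,0],[0,0,0,-1.4,0,0,0],[0,0,0,-1.6,0,0,0],[0,0,0,-1.8,0,0,0],[0,0,0,-2.0,0,0,0],[0,0,0,-2.2,0,0,0],[0,0,0,-2.4,0,0,0],[0,0,0,-2.6,0,0,0],[0,0,0,-2.8,0,0,0],[0,0,0,-3.0,0,0,0],[0,0,0,-3.0,0,0,0]])

```text
time_s: 12.45
tool_pos: [0.6254, 0.0793, 0.0334]
tool_rot: [0.992, 0.123, -0.0, 0.0]
contact_force: [0.0, -0.4, 0.7]
grip_width: -0.0004
```

```bash
python3 - <<'E'
from h import *;state()
E
```

```text
t 12.45 rail pos mm [-22.3 119.9  33.4] F rail [ 0.4 -0.1  0.7] grip -0.0004
axes [[-0.001, 1.0, 0.0], [1.0, 0.001, -0.0], [-0.0, 0.0, -1.0]]
```

```bash
python3 - <<'E'
from h import *
from workcell import *;import cv2,numpy as np
p,d=capture("scene");cv2.imwrite("pics/scene6.png",cv2.resize(p[180:280,230:350],None,fx=6,fy=6,interpolation=2)[:,:,::-1])
p,d=capture("wrist");cv2.imwrite("pics/wrist6.png",p[:,:,::-1])
E
```

```text
(no output)
```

View pics/scene6.png

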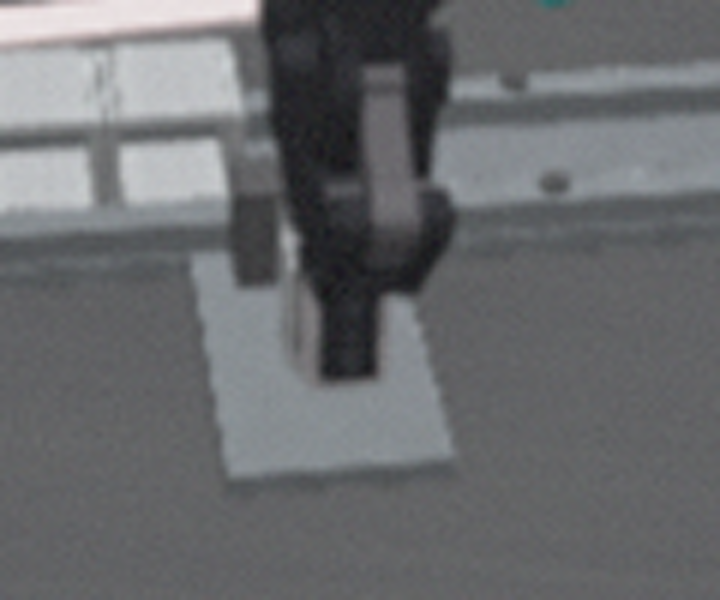

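View pics/wrist6.png

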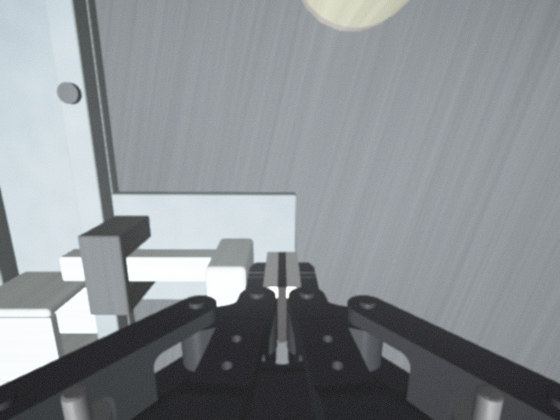

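The wrist view shows the finger back at or very near the block face (column ~250). I'll keep going slowly.

Call:
servo_tool(rows=[[0,0,0,-0.15,0,0,0],[0,0,0,-0.3,0,0,0],[0,0,0,-0.45,0,0,0],[0,0,0,-0.6,0,0,0],[0,0,0,-0.75,0,0,0],[0,0,0,-0.9,0,0,0],[0,0,0,-1.0,0,0,0]])

```text
time_s: 13.13
tool_pos: [0.6158, 0.0769, 0.0333]
tool_rot: [0.992, 0.123, -0.0, -0.0]
contact_force: [1.4, 0.9, -1.0]
grip_width: -0.0002
```

```bash
python3 - <<'E'
from h import *;state()
from workcell import *;import cv2,numpy as np
p,d=capture("wrist");cv2.imwrite("pics/wrist7.png",p[:,:,::-1])
E
```

```text
t 13.13 rail pos mm [-22.3 110.   33.3] F rail [-0.5  1.6 -1. ] grip -0.0002
axes [[-0.001, 1.0, -0.0], [1.0, 0.001, -0.0], [-0.0, -0.0, -1.0]]
```

View pics/wrist7.png

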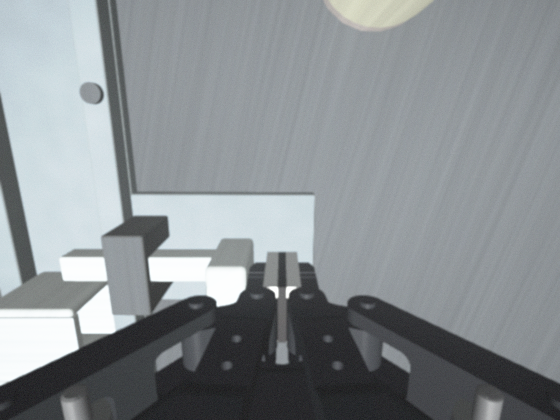

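The block now moves with the finger and the bar is advancing, so I'll continue.

Call:
servo_tool(rows=[[0,0,0,-0.15,0,0,0],[0,0,0,-0.3,0,0,0],[0,0,0,-0.45,0,0,0],[0,0,0,-0.6,0,0,0],[0,0,0,-0.75,0,0,0],[0,0,0,-0.9,0,0,0],[0,0,0,-1.05,0,0,0],[0,0,0,-1.2,0,0,0],[0,0,0,-1.35,0,0,0],[0,0,0,-1.5,0,0,0],[0,0,0,-1.65,0,0,0],[0,0,0,-1.8,0,0,0],[0,0,0,-1.9,0,0,0],[0,0,0,-2.0,0,0,0]])

```text
time_s: 14.35
tool_pos: [0.5966, 0.0721, 0.0333]
tool_rot: [0.992, 0.123, 0.0, -0.0]
contact_force: [1.0, 1.1, -0.9]
grip_width: -0.0003
```

```bash
python3 - <<'E'
from h import *;state()
from workcell import *;import cv2,numpy as np
p,d=capture("wrist");cv2.imwrite("pics/wrist8.png",p[:,:,::-1])
p,d=capture("scene");cv2.imwrite("pics/scene8.png",cv2.resize(p[150:290,140:400],None,fx=3,fy=3,interpolation=2)[:,:,::-1])
E
```

```text
t 14.35 rail pos mm [-22.3  90.2  33.3] F rail [-0.8  1.2 -0.9] grip -0.0003
axes [[-0.001, 1.0, -0.0], [1.0, 0.001, 0.0], [0.0, -0.0, -1.0]]
```

View pics/wrist8.png

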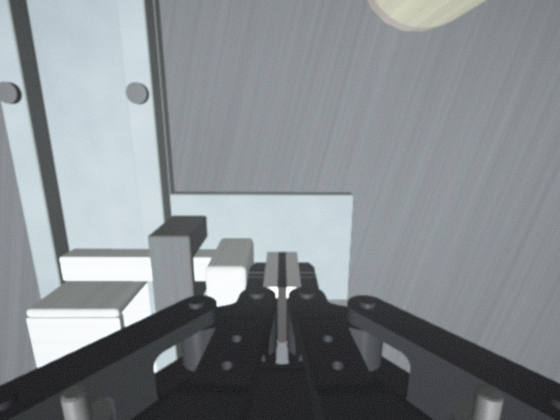

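View pics/scene8.png

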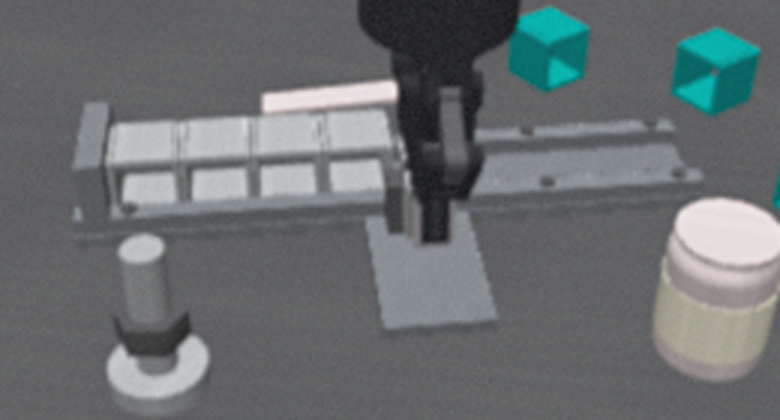

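The bar spans most of the channel behind the row and a small gap remains before its end stop. I'll go on slowly.

Call:
servo_tool(rows=[[0,0,0,-0.1,0,0,0],[0,0,0,-0.2,0,0,0],[0,0,0,-0.3,0,0,0],[0,0,0,-0.4,0,0,0],[0,0,0,-0.5,0,0,0],[0,0,0,-0.5,0,0,0]])

```text
time_s: 14.95
tool_pos: [0.5916, 0.0708, 0.0334]
tool_rot: [0.992, 0.123, -0.0, 0.0]
contact_force: [0.1, 0.9, -0.9]
grip_width: 0.0002
```

Call:
servo_tool(rows=[[0,0,0,-0.1,0,0,0],[0,0,0,-0.2,0,0,0],[0,0,0,-0.3,0,0,0],[0,0,0,-0.4,0,0,0],[0,0,0,-0.4,0,0,0]])

```text
time_s: 15.37
tool_pos: [0.5912, 0.0706, 0.0337]
tool_rot: [0.992, 0.123, 0.004, -0.0]
contact_force: [16.4, 6.1, -8.3]
grip_width: 0.0
```

```bash
python3 - <<'E'
from h import *;state()
from workcell import *;import cv2,numpy as np
p,d=capture("wrist");cv2.imwrite("pics/wrist9.png",p[:,:,::-1])
E
```

```text
t 15.37 rail pos mm [-22.2  84.6  33.7] F rail [-2.  17.4 -8.3] grip 0.0
axes [[-0.0, 1.0, 0.001], [1.0, 0.0, 0.009], [0.009, 0.001, -1.0]]
```

View pics/wrist9.png

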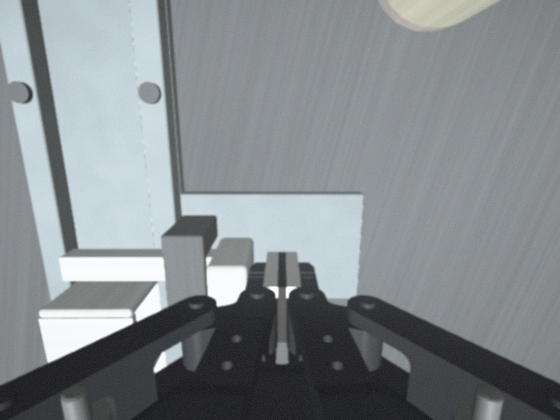

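The tool has stopped against about 17 N, consistent with the bolt's end stop (face ≈ 71.5 mm). I'll back off, lift and clear the view to verify.

Call:
servo_tool(rows=[[0,0,0,0.5,0,0,0],[0,0,0,1.5,0,0,0],[0,0,0,3.0,0,0,0],[0,0,0,3.0,0,-3,0],[0,0,0,3.0,0,-7,0],[0,0,0,3.0,0,-11,0],[0,0,0,3.0,0,-15,0],[0,0,0,3.0,-4,-17,0],[0,0,0,1,-8,-17,0],[0,0,0,-2,-12,-17,0],[0,0,0,-5,-16,-17,0],[0,0,0,-7,-20,-17,0],[0,0,0,-9,-24,-17,0],[0,0,0,-11,-28,-17,0],[0,0,0,-13,-31,-17,0],[0,0,0,-13,-31,-17,0],[0,0,0,-13,-31,-17,0]])

```text
time_s: 16.83
tool_pos: [0.3825, 0.3411, 0.2035]
tool_rot: [0.992, 0.125, -0.001, -0.0]
contact_force: [-0.2, 0.6, -0.2]
grip_width: -0.0
```

```bash
python3 - <<'E'
from h import *;state()
from workcell import *;import cv2,numpy as np
for n in("scene","top"):
    p,d=capture(n)
    c=p[150:290,140:400] if n=="scene" else p[120:270,185:385]
    cv2.imwrite(f"pics/{n}10.png",cv2.resize(c,None,fx=3 if n=="scene" else 4,fy=3 if n=="scene" else 4,interpolation=2)[:,:,::-1])
E
```

```text
t 16.83 rail pos mm [-335.4  -52.   203.5] F rail [-0.6 -0.1 -0.2] grip -0.0
axes [[-0.005, 1.0, -0.0], [1.0, 0.005, -0.002], [-0.002, -0.0, -1.0]]
```

View pics/scene10.png

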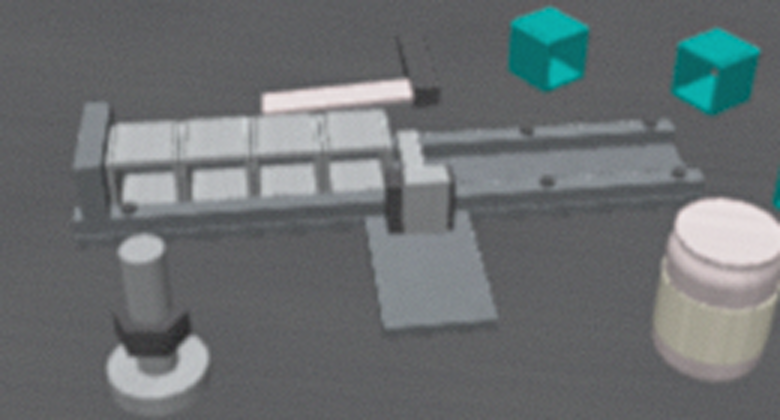

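View pics/top10.png

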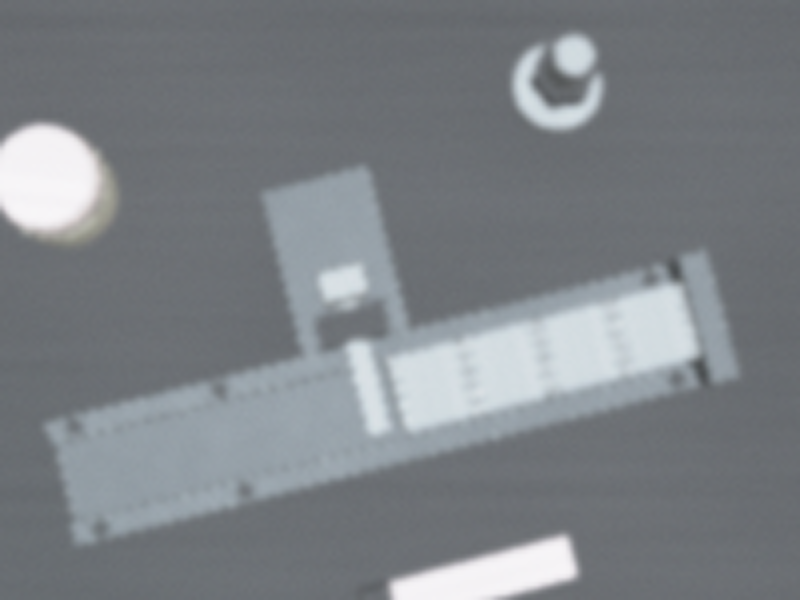

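The row is closed up on the stop, the bolt crosses behind it, and the bystanders are unmoved. A numeric check follows.

```bash
python3 - <<'E'
import numpy as np
from h import *
T=np.load("top.npz");q=np.load("rail.npy");c,s=np.cos(q[2]),np.sin(q[2])
for n,u,z in [("block outL",(317,274),.058),("block outR",(362,263),.058),("tip L",(368,436),.034),("tip R",(390,431),.034),("row rear L",(387,357),.048),("row rear R",(406,432),.048),("front L",(683,284),.048),("front R",(699,358),.048)]:
    w=ray(T,u[0]/4+185-.375,u[1]/4+120-.375,z)
    print(n,((w[:2]-q[:2])@np.array([[c,-s],[s,c]])*1000).round(1))
E
```

```text
block outL [-34.2  71.6]
block outR [-10.3  71.3]
tip L [-29.5 -15.8]
tip R [-17.6 -16.2]
row rear L [-9.7 21.5]
row rear R [ -9.9 -18.7]
front L [149.8  19.8]
front R [147.8 -19.7]
```

Bolt travel is 117.6 → 71.5 mm ≈ 46 mm (full), and the row's rear face is at −9.8 mm against −10 at home. I'll hand it in.

```bash
python3 -c "
from workcell import *
print(close_job())"
```

```text
the job is handed in; nothing more can be done
None
```

The row is pushed home and the cross bolt is in behind it. I handed the job in at about 17 s of robot time, and the interface gives no verdict.

- **Row:** I pushed the four offcuts with the shut fingertips at about 5 N until the tool stopped on the stop at about 20 N. In the last top view the row's rear face was at x ≈ −9.8 mm (home is −10) and its front face at 148–150 mm (home is 150). No gaps were visible.
- **Bolt:** I pushed it by its block until it stopped at about 17 N. Its face moved from y ≈ 117.6 to 71.5 mm, about 46 mm of travel, which is the full stroke.
- **Bystanders:** The tin, stud and square look unmoved in the pictures; I did not measure them again.

One reading disagreed: I expected to touch the bolt block at TCP y ≈ 132 mm. The force still read about zero at 120 mm, and contact was only clear at 110 mm. The later stop position and the final pictures were consistent. No other check failed.

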